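Clear the stub shaft and fire the rust-guard can

TASK

Get the drive joint ready for storage: slide the tape roll straight up off the stub shaft of the joint that stands in front of the clamped spray can, and set it down flat, without dropping it, in the empty tray. Then press the leaning can's sprung nozzle cap all the way down for a moment, feeling for it gently because the can may sit higher or lower in its clamp, and let it spring back up. Leave the joint standing where it is and do not disturb anything else.

Things in the scene. Friction and masses are not known exactly. Their poses are not given: they have to be found in the camera images.
- station: spray station, fixed: dark steel foot plate 130 (x) x 120 (y) x 12 mm, a grey post (22 x 30 mm, centred at x = 50, y = 5 mm, top at z = 110 mm) and a grey clamp hoop, 62 mm across, holding a bare aluminium can 52 mm across that leans 0.35 rad (20 deg) from vertical towards the station's +y. Origin under the centre of the foot plate, z up; the spray hole faces +y, to the work joint
- can_foot (a point): point fixed to the station, at (0, -20, 30) mm in its frame, on the can's axis. The axis runs up from it along (0, 0.343, 0.939) of the station. The white nozzle cap on the can is 32 mm across and 18 mm high, its flat top square to the axis. The centre of its top is 152 to 182 mm up the axis from this point, different each time and not measured
- nozzle_cap (a joint): how far the nozzle cap is pushed down along the can's axis, in m: 0 = up, 0.010 = all the way down; the spring takes 3.5 N to start and 10.5 N at the bottom. Pressing with more than 35 N is too rough
- work_joint: drive joint (CV joint) standing loose on the bench about 210 mm to the +y side of the station's origin; steel, 2.2 kg. Origin under its centre, z up. Stepped bell: 84 mm across up to z = 41 mm, 74 mm to z = 57, 62 mm to z = 73, 46 mm to the shoulder at z = 90 mm; above it the stub shaft, 26 mm across (29 mm over the splines), ends at z = 140 mm
- tape_roll: wound roll of paper tape on a cardboard core, 66 mm outside, bore 34 mm, 40 mm high, 0.16 kg; at the start it rests on the shoulder of work_joint with the shaft through its bore (underside at z = 90 mm, the shaft ending 10 mm above the roll). Origin at the centre of its underside, z along its axis
- roll_center (a point): centre of the tape roll, 20 mm above its underside
- tray_empty: the empty one of two like grey trays at the right, fixed: 130 x 130 mm outside, 22 mm high, walls and floor 4 mm; origin under its centre, floor's top at z = 4 mm
- tray_used: the other tray, same shape, with a steel bearing ring lying in it
- bearing_ring: bystander: loose steel bearing ring, 72 mm outside, 22 mm high, lying in the other tray; origin under its centre
- joint_b: bystander: bare drive joint of the same shape as work_joint, standing upright to the left of the work joint, further from the robot; origin under its centre
- joint_c: bystander: another bare drive joint, standing to the left, nearer the robot; origin under its centre
- capped_can: bystander: loose upright can, 56 mm across, 150 mm high, behind the spray station; origin under its centre
- wrench: bystander: steel wrench 180 mm long lying flat behind the trays; origin under its middle
- carton: bystander: cardboard box 100 x 100 x 80 mm between the two bare joints at the left; origin under its centre
- oil_bottle: bystander: upright white bottle, 56 mm across, 130 mm high, at the right, beside the nearer tray; origin under its centre
- hammer: bystander: hammer 220 mm long lying at the far side; origin under it
Not all that is in view belongs to the job. What is shaped like the tape_roll but orange, pink or red is not meant.

How it is judged:
By the outcome, as a careful person would: the job done as asked, in the order asked, and still so for the second after the job is handed in, with the robot touching nothing.
It also fails if it takes over 54 s, if anything falls off the work surface, if the arm or the gripper's body presses on something with over 40 N, if the wrist force passes 120 N, or if a joint passes its speed limit or range.

ROBOT

A 6-joint arm with a two-finger parallel gripper is mounted at the origin on the work surface. World frame = base frame: x ahead of the robot, y to its left, z up, the work surface at z = 0. Lengths are in m, angles in rad, forces in N, time in s.
With the tool pointing down it reaches from about 0.375 to 0.9 m from the base axis. Payload 3.1 kg.
Tool frame: the origin (TCP) lies at the very end of the fingers, on their centre line; the grasp point (between the pads) lies 19 mm behind it; z points along the fingers, y is the direction in which the jaws open and shut (so a half turn about z gives the same grasp; the last joint's range is limited). The gripper opens to 85 mm and grips with 20 to 120 N. Pads are 22 mm wide; open, the fingers measure 114 mm over their backs; the gripper's body (76 mm by 85 mm) begins 54 mm behind the grasp point. The pads swing forward as they close: fully open they stand 13 mm farther back than shut.
Start: joints at [-1.405, 0.527, 1.433, -0, 1.181, -0.178], TCP at [0.211, -0.588, 0.231] pointing down, gripper open.
Joint ranges: [-3.08, 3.08], [-0.75, 2.2], [0.22, 2.44], [-1.43, 4.57], [0, 2.65], [-2.85, 2.85]. Speed limits (rad/s): [2.79, 2.79, 3.14, 3.14, 3.14, 3.14].

INTERFACE

Orientations are given as a unit quaternion [x, y, z, w].
In Python, from station import manip gives the robot as it stands.
- The arm moves only by the tool send_rows, never from a script. Its argument "motion" is a list of rows, each an object with "gripper": the finger opening in mm, from 0 to 85.4; "travel": the shift along the tool's x, y, z in mm, a list of three; "rotation": the turn, a rotation vector about the tool's x, y, z in degrees, a list of three. In form: [{"gripper": gripper, "travel": [x, y, z], "rotation": [ax, ay, az]}, ...]. A call has 1 to 12 rows; each row shifts and turns the commanded pose from where the row before left it, along the tool's axes as they then stand; what a row does not reach is not made up. A row lasts 1/12 s, in which the tool goes at most 41.7 mm and 7.16 degrees, less where a joint would pass 70% of its speed; a pose out of reach is approached as far as the arm can. A call is refused whole if a number of a shift passes 41.7 or a number of a turn 7.16, either way. A call with a gripper value outside its range is refused whole. The fingers move at their own pace and stop on an object; "newtons" is the grip in N (left out, the last holds). Time passes only in rows, so rows that do not move let the fingers close. It gives the time, the measured TCP pose, the force and the opening at its end, in the units of the state.
- manip.sense(): the state, without advancing time (a new reading comes with each control period).
- manip.snapshot(name): name is "scene" or "side" or "wrist"; returns the picture (480x640x3 uint8, red, green, blue); there is no depth.
- manip.calibration(name): a dict with "fx", "fy", "cx", "cy" (pixels), "cam_to_world" (4x4, takes a point from camera to world coordinates). Camera axes: x right, y down, z forward; pixel columns grow to the right and rows downward; lengths in m; the calibration is good to about 2 mm. A picture is of the moment at which its call begins: read the wrist's pose just before it. calibration takes no time and is no camera call; for the wrist camera it gives the pose at the moment of the call.
- manip.sign_off(): hands the job in, once; it reports no verdict.
The state is a dict: "t": time; "q": joint angles; "qd": joint speeds; "tau": joint torques, N m; "tcp_pos": TCP position; "tool_rot": TCP orientation; "force": force on the tool from outside, world axes, zero at the start; "ft_torque": the same for the moment, N m; "finger_gap": opening from 0.0 (shut) to 1.0 (fully open).
Only numpy, scipy, OpenCV 4.12 (cv2) and the standard library are available. Lean on these libraries where they do the work, as an engineer would, in place of code of your own. Each camera call takes 0.05 s, during which the arm holds its last target. There are 200 camera calls.

## Working session

There is one attempt and no reset: what is moved stays moved. The work goes in short steps, Python scripts to look and compute and a tool call to move; the robot and the scene stay as the last step left them, time stands still between calls to the robot, and variables do not carry over. Pictures are saved under pics/ and viewed, about 8 in all and at most 12, crops included, and the job is handed in when it is done.

Besides the shell and the picture viewer there is one more tool, called after "Emit:" as a command line: name --argument value ..., lists and objects as JSON in quotes. send_rows: Moves the arm, as the interface text tells. Its arguments: {"type":"object","properties":{"motion":{"type":"array","items":{"type":"object","properties":{"gripper":{"type":"number"},"travel":{"type":"array","items":{"type":"number"}},"rotation":{"type":"array","items":{"type":"number"}}}}},"newtons":{"type":"number"}},"required":["motion"]}

```bash
mkdir -p pics && ls
python3 - <<'E'
from station import manip
import cv2,numpy as np
s=manip.sense();print(s)
for n in("scene","side"):
    im=manip.snapshot(n);cv2.imwrite(f"pics/{n}0.png",im[:,:,::-1]);c=manip.calibration(n);print(n,{k:np.round(v,4).tolist() for k,v in c.items()})
E
```

```text
pics
{'t': 0.0, 'q': array([-1.40453414e+00,  5.28432562e-01,  1.43391136e+00,  2.75409195e-05,
        1.18139366e+00, -1.78442894e-01]), 'qd': array([ 0.00088219,  0.00076083, -0.00087468,  0.00200571, -0.00248453,
       -0.00115657]), 'tau': array([ 1.69234554e-03, -4.42347801e+01, -1.78023165e+01, -2.28951385e-04,
        8.41343834e-03,  2.55350834e-06]), 'tcp_pos': array([ 0.21114752, -0.58749187,  0.23035138]), 'tool_rot': array([ 9.85184364e-01,  1.71495243e-01,  1.92653587e-05, -1.07236908e-03]), 'force': array([-0.10487387,  0.95979899,  0.33124343]), 'ft_torque': array([-0.02096684,  0.01974506, -0.04381931]), 'finger_gap': 1.0022546186255288}
scene {'fx': 501.1151, 'fy': 501.1151, 'cx': 318.763, 'cy': 242.3278, 'cam_to_world': [[-0.3909, 0.7683, -0.5068, 1.154], [0.9204, 0.3287, -0.2116, 0.2358], [0.004, -0.5492, -0.8357, 1.1437], [0.0, 0.0, 0.0, 1.0]]}
side {'fx': 596.0574, 'fy': 596.0574, 'cx': 317.797, 'cy': 238.3028, 'cam_to_world': [[-0.9603, -0.1926, 0.202, 0.2419], [-0.2788, 0.6264, -0.728, 1.0724], [0.0137, -0.7553, -0.6552, 1.0842], [0.0, 0.0, 0.0, 1.0]]}
```

View pics/scene0.png

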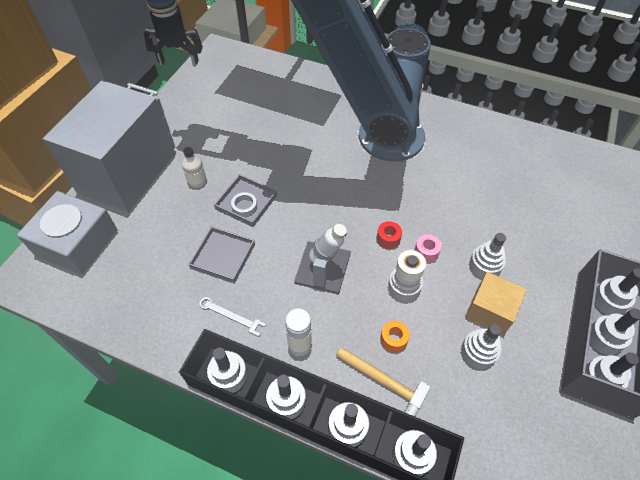

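View pics/side0.png

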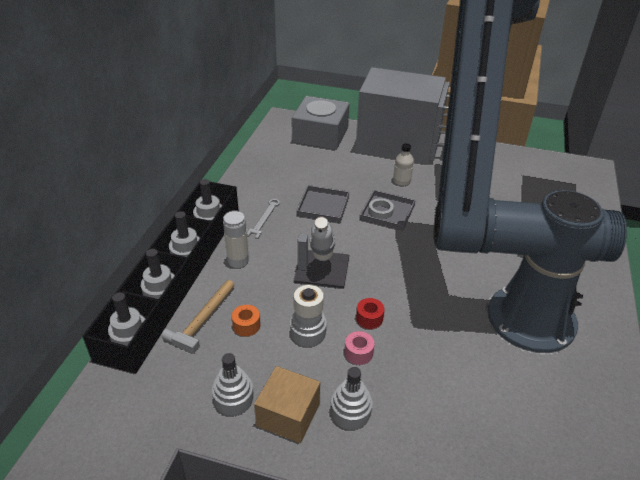

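The cream roll on the joint is at scene (410,264) / side (309,302). The same-shaped decoys are red (390,234), pink (428,248) and orange (396,335). Only the cream one sits on a shaft in front of the leaning can, so it fits the description. The empty tray is at scene (222,254); the other, at (245,200), holds the ring. I'll confirm this in an enlarged crop.

Run:
```python
import cv2,numpy as np
a=cv2.imread("pics/scene0.png");b=cv2.imread("pics/side0.png")
A=cv2.resize(a[210:310,290:440],None,fx=4,fy=4,interpolation=cv2.INTER_CUBIC)
B=cv2.resize(b[200:350,280:390],None,fx=4,fy=4,interpolation=cv2.INTER_CUBIC)
T=cv2.resize(a[215:295,180:265],None,fx=2.35,fy=2.5)
out=np.zeros((600,800+240,3),np.uint8)
out[:400,:600]=A;out[:600,600:1040]=B;out[400:600,:T.shape[1]]=T[:200]
cv2.imwrite("pics/crop1.png",cv2.resize(out,(800,462)))
```

```text
(no output)
```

View pics/crop1.png

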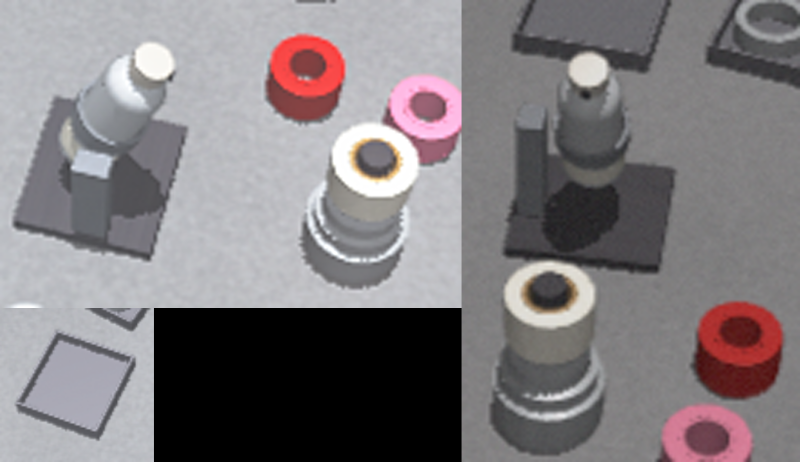

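The crop confirms it: the cream roll has the shaft through its bore at scene ≈(412,263) / side ≈(308,295). The white cap is at scene ≈(340,228), and the empty tray is empty. Next I'll measure positions.

```bash
cat > h.py <<'E'
from station import manip
import cv2,numpy as np
from scipy.spatial.transform import Rotation as R
C={n:manip.calibration(n) for n in("scene","side")}
def ray(c,p):
    T=np.array(c["cam_to_world"]);d=T[:3,:3]@np.array([(p[0]-c["cx"])/c["fx"],(p[1]-c["cy"])/c["fy"],1.]);return T[:3,3],d/np.linalg.norm(d)
def plane(c,p,z):
    o,d=ray(c,p);return o+d*(z-o[2])/d[2]
def tri(l):
    A=0;b=0
    for c,p in l:
        o,d=ray(c,p);M=np.eye(3)-np.outer(d,d);A=A+M;b=b+M@o
    return np.linalg.solve(A,b)
def proj(c,X):
    T=np.array(c["cam_to_world"]);x=T[:3,:3].T@(np.array(X)-T[:3,3]);return np.array([c["fx"]*x[0]/x[2]+c["cx"],c["fy"]*x[1]/x[2]+c["cy"]])
E
python3 - <<'E'
from h import *
np.set_printoptions(precision=4,suppress=True)
ims={"scene":cv2.imread("pics/scene0.png"),"side":cv2.imread("pics/side0.png")}
roi={"scene":{"roll":(392,248,34,46),"cap":(328,220,24,20)},"side":{"roll":(290,284,38,40),"cap":(310,213,22,22)}}
res={}
for n,im in ims.items():
    for k,(x,y,w,h) in roi[n].items():
        cr=im[y:y+h,x:x+w]; hsv=cv2.cvtColor(cr,cv2.COLOR_BGR2HSV)
        v=cr.max(2); t=np.percentile(v,97)*0.9
        m=((v>t)&(cr[:,:,2].astype(int)-cr[:,:,0]>8)).astype(np.uint8)
        N,L,S,_=cv2.connectedComponentsWithStats(m); i=1+S[1:,4].argmax()
        pts=np.argwhere(L==i)[:,::-1].astype(np.float32)
        e=cv2.fitEllipse(cv2.convexHull(pts)); c=np.array(e[0])+[x,y]
        print(n,k,t,S[i],c,e[1:]); res[n,k]=c
for k in("roll","cap"):
    print(k,tri([(C[n],res[n,k]) for n in C]))
print("roll plane",[plane(C[n],res[n,"roll"],.13)for n in C])
f=lambda l:[(290+u/3.077,210+v/3.08) for u,v in l]
P=np.array([plane(C["scene"],p,.012) for p in f([(55,98),(187,125),(150,258),(15,225)])]);print("plate",P[:,:2],P.mean(0))
im=ims["scene"][215:295,180:265];g=cv2.cvtColor(im,cv2.COLOR_BGR2HSV)
for z,n in((.022,"dark rim"),):
    m=(g[:,:,2]<110).astype(np.uint8);N,L,S,_=cv2.connectedComponentsWithStats(m)
    cs=[i for i in range(1,N) if S[i,4]>100]; print(S[cs])
    i=max(cs,key=lambda i:S[i,2]*S[i,3]);pts=np.argwhere(L==i)[:,::-1]+[180,215]
    W=np.array([plane(C["scene"],p,z)[:2] for p in cv2.convexHull(pts.astype(np.int32))[:,0]],np.float32);print("tray",cv2.minAreaRect(W))
E
```

```text
scene roll 229.5 [11  6 17 16 40] [411.3399 261.4214] ((14.264520645141602, 17.077728271484375), 112.68527221679688)Traceback (most recent call last):
  File "<stdin>", line 13, in <module>
cv2.error: OpenCV(4.12.0) /io/opencv/modules/imgproc/src/shapedescr.cpp:361: error: (-201:Incorrect size of input array) There should be at least 5 points to fit the ellipse in function 'fitEllipseNoDirect'
```

Run:
```python
from h import *
np.set_printoptions(precision=4,suppress=True)
ims={"scene":cv2.imread("pics/scene0.png"),"side":cv2.imread("pics/side0.png")}
roi={"scene":{"roll":(392,248,34,46),"cap":(328,220,24,20)},"side":{"roll":(290,284,38,40),"cap":(310,213,22,22)}}
res={}
for n,im in ims.items():
    for k,(x,y,w,h) in roi[n].items():
        cr=im[y:y+h,x:x+w]
        v=cr.max(2); t=np.percentile(v,97)*0.92
        m=((v>t)&(cr[:,:,2].astype(int)-cr[:,:,0]>4)).astype(np.uint8)
        N,L,S,_=cv2.connectedComponentsWithStats(m); i=1+S[1:,4].argmax()
        pts=np.argwhere(L==i)[:,::-1].astype(np.float32)
        e=cv2.fitEllipse(cv2.convexHull(pts)); c=np.array(e[0])+[x,y]
        print(n,k,t,S[i],c,e[1:]); res[n,k]=c
for k in("roll","cap"):
    print(k,tri([(C[n],res[n,k]) for n in C]))
print("roll plane",[plane(C[n],res[n,"roll"],.13)for n in C])
f=lambda l:[(290+u/3.077,210+v/3.08) for u,v in l]
P=np.array([plane(C["scene"],p,.012) for p in f([(55,98),(187,125),(150,258),(15,225)])]);print("plate",P[:,:2],P.mean(0))
im=ims["scene"][215:295,180:265];g=cv2.cvtColor(im,cv2.COLOR_BGR2HSV)
m=(g[:,:,2]<110).astype(np.uint8);N,L,S,_=cv2.connectedComponentsWithStats(m)
cs=[i for i in range(1,N) if S[i,4]>30]; print(S[cs])
i=max(cs,key=lambda i:S[i,2]*S[i,3]);pts=np.argwhere(L==i)[:,::-1]+[180,215]
W=np.array([plane(C["scene"],p,.022)[:2] for p in cv2.convexHull(pts.astype(np.int32))[:,0]],np.float32);print("tray",cv2.minAreaRect(W))
```

```text
scene roll 234.60000000000002 [26  0  8  6 32] [420.  245.5] ((6.196418762207031, 18.11825180053711), 144.21746826171875)
scene cap 231.84 [  6   4  12  12 105] [339.5506 229.2605] ((10.495757102966309, 12.441361427307129), 125.96588897705078)
side roll 205.16 [  4   1  29  21 250] [308.1721 295.1228] ((20.47203826904297, 28.2071533203125), 90.17073059082031)
side cap 205.16 [ 5  5 12 10 88] [320.7793 222.393 ] ((9.81033992767334, 11.467822074890137), 87.09420776367188)
roll [0.4873 0.2175 0.1634]
cap [0.5257 0.0253 0.1933]
roll plane [array([0.4516, 0.2073, 0.13  ]), array([0.5031, 0.2017, 0.13  ])]
plate [[ 0.4778 -0.0785]
 [ 0.4583  0.0383]
 [ 0.5912  0.0567]
 [ 0.6068 -0.0582]] [ 0.5335 -0.0104  0.012 ]
[[ 50   0  32  12 114]
 [ 11  13  61  36 208]
 [  9  28  66  40 238]]
tray ((0.6396614909172058, -0.23526200652122498), (0.09361691772937775, 0.17776159942150116), 46.1073112487793)
```

```bash
cat >> h.py <<'E'
def goto(P,x=None,z=(0,0,-1)):
    """print tool-frame rotation (deg) then shift (mm, after rotation) to reach TCP P, tool z, tool x near x"""
    s=manip.sense();R0=R.from_quat(s["tool_rot"]);z=np.array(z,float);z/=np.linalg.norm(z)
    x=R0.apply([1,0,0]) if x is None else np.array(x,float)
    x=x-z*(x@z);x/=np.linalg.norm(x);R1=R.from_matrix(np.c_[x,np.cross(z,x),z])
    print("t",round(s["t"],2),"tcp",s["tcp_pos"].round(4),"F",s["force"].round(1),"gap",round(s["finger_gap"],3),"q6",s["q"][5].round(2))
    print(" rot",(R0.inv()*R1).as_rotvec(degrees=True).round(2)," shift",(R1.inv().apply(np.array(P)-s["tcp_pos"])*1e3).round(1))
E
python3 - <<'E'
from h import *
np.set_printoptions(precision=4,suppress=True)
print("roll",tri([(C["scene"],(411.9,262.6)),(C["side"],(308.2,295.1))]),plane(C["scene"],(411.9,262.6),.13),plane(C["side"],(308.2,295.1),.13))
P=np.array([plane(C["scene"],p,.022)[:2] for p in[(212.1,227.5),(254.7,241),(234.8,282.6),(190,265.4)]]);print("tray",P,P.mean(0))
goto((.503,.2,.25))
E
```

```text
roll [0.5039 0.2026 0.1295] [0.5055 0.2036 0.13  ] [0.5031 0.2016 0.13  ]
tray [[ 0.5437 -0.3347]
 [ 0.5374 -0.2078]
 [ 0.6705 -0.1966]
 [ 0.6713 -0.3276]] [ 0.6057 -0.2667]
t 0.1 tcp [ 0.2112 -0.5875  0.2304] F [ 0.1 -0.1  0.8] gap 1.001 q6 -0.18
 rot [-0.11 -0.02  0.  ]  shift [ 540.8 -642.5  -19.6]
```

Emit:
send_rows --motion '[{"gripper": 85,"travel": [22.5,-26.8,-2.5],"rotation": [0,0,0]},{"gripper": 85,"travel": [22.5,-26.8,-2.5],"rotation": [0,0,0]},{"gripper": 85,"travel": [22.5,-26.8,-2.5],"rotation": [0,0,0]},{"gripper": 85,"travel": [22.5,-26.8,-2.5],"rotation": [0,0,0]},{"gripper": 85,"travel": [22.5,-26.8,-2.5],"rotation": [0,0,0]},{"gripper": 85,"travel": [22.5,-26.8,-2.5],"rotation": [0,0,0]},{"gripper": 85,"travel": [22.5,-26.8,-2.5],"rotation": [0,0,0]},{"gripper": 85,"travel": [22.5,-26.8,-2.5],"rotation": [0,0,0]},{"gripper": 85,"travel": [22.5,-26.8,-2.5],"rotation": [0,0,0]},{"gripper": 85,"travel": [22.5,-26.8,-2.5],"rotation": [0,0,0]},{"gripper": 85,"travel": [22.5,-26.8,-2.5],"rotation": [0,0,0]},{"gripper": 85,"travel": [22.5,-26.8,-2.5],"rotation": [0,0,0]}]' --newtons 40

```text
t: 1.1
tcp_pos: [0.3567, -0.1924, 0.2613]
tool_rot: [0.985, 0.171, -0.0, -0.0]
force: [0.6, -0.7, 0.3]
finger_gap: 0.998
```

Emit:
send_rows --motion '[{"gripper": 85,"travel": [22.5,-26.8,0],"rotation": [0,0,0]},{"gripper": 85,"travel": [22.5,-26.8,0],"rotation": [0,0,0]},{"gripper": 85,"travel": [22.5,-26.8,0],"rotation": [0,0,0]},{"gripper": 85,"travel": [22.5,-26.8,0],"rotation": [0,0,0]},{"gripper": 85,"travel": [22.5,-26.8,0],"rotation": [0,0,0]},{"gripper": 85,"travel": [22.5,-26.8,0],"rotation": [0,0,0]},{"gripper": 85,"travel": [22.5,-26.8,0],"rotation": [0,0,0]},{"gripper": 85,"travel": [22.5,-26.8,0],"rotation": [0,0,0]},{"gripper": 85,"travel": [22.5,-26.8,0],"rotation": [0,0,0]},{"gripper": 85,"travel": [22.5,-26.8,0],"rotation": [0,0,0]},{"gripper": 85,"travel": [22.5,-26.8,0],"rotation": [0,0,0]},{"gripper": 85,"travel": [22.5,-26.8,0],"rotation": [0,0,0]}]'

```text
t: 2.1
tcp_pos: [0.502, 0.2015, 0.2609]
tool_rot: [0.985, 0.172, -0.0, 0.0]
force: [1.1, 0.1, 0.0]
finger_gap: 0.995
```

Run:
```python
from h import *
goto((.504,.202,.2))
c=manip.calibration("wrist");im=manip.snapshot("wrist");cv2.imwrite("pics/w1.png",im[:,:,::-1])
print(proj(c,(.504,.202,.13)),{k:np.round(v,3).tolist() for k,v in c.items()})
```

```text
t 2.1 tcp [0.502  0.2015 0.2609] F [1.1 0.1 0. ] gap 0.995 q6 1.4
 rot [-0.    0.05 -0.  ]  shift [ 2.1  0.2 60.9]
[320.71502037 222.5466519 ] {'fx': 360.344, 'fy': 360.344, 'cx': 322.376, 'cy': 236.256, 'cam_to_world': [[0.339, -0.908, -0.246, 0.564], [-0.941, -0.326, -0.09, 0.222], [0.001, 0.262, -0.965, 0.403], [0.0, 0.0, 0.0, 1.0]]}
```

View pics/w1.png

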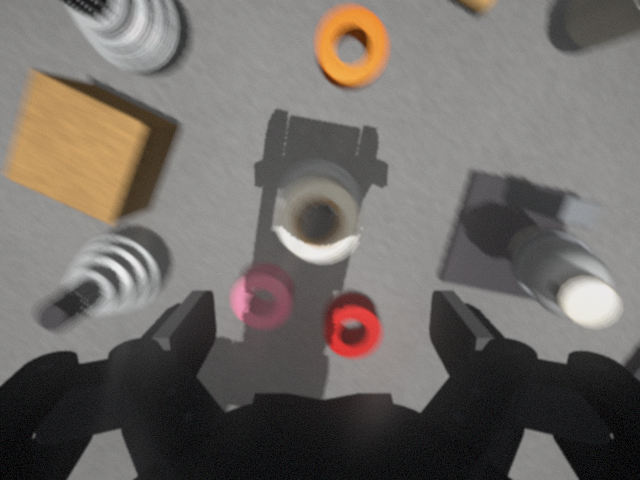

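The wrist view shows the roll's top centred at about (318,221), against a predicted (321,222), so the estimate is within 2 mm. The cap top is at (589,302). The jaws have clear room on both sides, so I'm descending.

Emit:
send_rows --motion '[{"gripper": 85,"travel": [1.9,-0.9,15],"rotation": [0,0,0]},{"gripper": 85,"travel": [0,0,20],"rotation": [0,0,0]},{"gripper": 85,"travel": [0,0,20],"rotation": [0,0,0]},{"gripper": 85,"travel": [0,0,20],"rotation": [0,0,0]},{"gripper": 85,"travel": [0,0,20],"rotation": [0,0,0]},{"gripper": 85,"travel": [0,0,20],"rotation": [0,0,0]},{"gripper": 85,"travel": [0,0,20],"rotation": [0,0,0]},{"gripper": 85,"travel": [0,0,15],"rotation": [0,0,0]},{"gripper": 85,"travel": [0,0,12],"rotation": [0,0,0]},{"gripper": 85,"travel": [0,0,7],"rotation": [0,0,0]},{"gripper": 85,"travel": [0,0,0],"rotation": [0,0,0]}]'

```text
t: 3.07
tcp_pos: [0.5023, 0.2007, 0.0907]
tool_rot: [0.985, 0.171, -0.002, 0.0]
force: [-0.9, 0.8, 0.8]
finger_gap: 0.995
```

Emit:
send_rows --motion '[{"gripper": 76},{"gripper": 73},{"gripper": 71},{"gripper": 69},{"gripper": 68},{"gripper": 67},{"gripper": 66},{"gripper": 65},{"gripper": 63},{"gripper": 60},{"gripper": 60},{"gripper": 60}]' --newtons 25

```text
validation failed for argument at $.mo...
```

Run:
```python
from h import *
goto((.5035,.203,.2))
im=manip.snapshot("side")[230:370,230:400];im2=manip.snapshot("wrist")
cv2.imwrite("pics/g1.png",np.hstack([cv2.resize(im,(480,396)),cv2.resize(im2,(320,396))])[:,:,::-1])
```

```text
t 3.07 tcp [0.5023 0.2007 0.0907] F [-0.9  0.8  0.8] gap 0.995 q6 1.4
 rot [-0.04  0.21 -0.  ]  shift [   1.9   -1.7 -109.3]
```

View pics/g1.png

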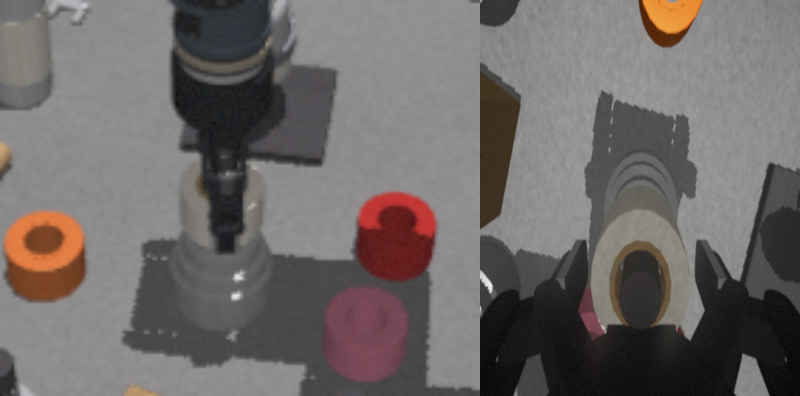

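The roll is centred between the open fingers. The close call was refused because every field is required, so I'm resending it.

Emit:
send_rows --motion '[{"gripper": 76,"travel": [1,-1,0],"rotation": [0,0,0]},{"gripper": 73,"travel": [0,0,0],"rotation": [0,0,0]},{"gripper": 71,"travel": [0,0,0],"rotation": [0,0,0]},{"gripper": 69,"travel": [0,0,0],"rotation": [0,0,0]},{"gripper": 67,"travel": [0,0,0],"rotation": [0,0,0]},{"gripper": 66,"travel": [0,0,0],"rotation": [0,0,0]},{"gripper": 65,"travel": [0,0,0],"rotation": [0,0,0]},{"gripper": 63,"travel": [0,0,0],"rotation": [0,0,0]},{"gripper": 60,"travel": [0,0,0],"rotation": [0,0,0]},{"gripper": 60,"travel": [0,0,0],"rotation": [0,0,0]}]' --newtons 30

```text
t: 4.0
tcp_pos: [0.5046, 0.2024, 0.0932]
tool_rot: [0.985, 0.172, 0.001, 0.0]
force: [-1.4, -1.5, 4.9]
finger_gap: 0.775
```

Emit:
send_rows --motion '[{"gripper": 60,"travel": [0,0,-3],"rotation": [0,0,0]},{"gripper": 60,"travel": [0,0,-6],"rotation": [0,0,0]},{"gripper": 60,"travel": [0,0,-8],"rotation": [0,0,0]},{"gripper": 60,"travel": [0,0,-8],"rotation": [0,0,0]},{"gripper": 60,"travel": [0,0,-8],"rotation": [0,0,0]},{"gripper": 60,"travel": [0,0,-8],"rotation": [0,0,0]},{"gripper": 60,"travel": [0,0,-8],"rotation": [0,0,0]},{"gripper": 60,"travel": [0,0,-8],"rotation": [0,0,0]},{"gripper": 60,"travel": [0,0,-10],"rotation": [0,0,0]},{"gripper": 60,"travel": [0,0,-15],"rotation": [0,0,0]},{"gripper": 60,"travel": [0,0,-20],"rotation": [0,0,0]},{"gripper": 60,"travel": [0,0,-20],"rotation": [0,0,0]}]'

```text
t: 5.0
tcp_pos: [0.5036, 0.2024, 0.2153]
tool_rot: [0.985, 0.172, -0.001, -0.0]
force: [1.1, 0.4, -2.3]
finger_gap: 0.772
```

Emit:
send_rows --motion '[{"gripper": 60,"travel": [0,0,-25],"rotation": [0,0,0]},{"gripper": 60,"travel": [0,0,-25],"rotation": [0,0,0]},{"gripper": 60,"travel": [0,0,-25],"rotation": [0,0,0]},{"gripper": 60,"travel": [0,0,-15],"rotation": [0,0,0]}]'

```text
t: 5.33
tcp_pos: [0.5049, 0.2027, 0.3079]
tool_rot: [0.985, 0.172, 0.002, -0.0]
force: [0.3, 0.1, -1.4]
finger_gap: 0.773
```

Run:
```python
from h import *
# jaws (tool y) along the tray diagonal; tray yaw ~4deg
s=manip.sense();x=R.from_quat(s["tool_rot"]).apply([1,0,0]);a=np.degrees(np.arctan2(x[1],x[0]));print("tool x az",a)
goto((.606,-.267,.15),x=(np.cos(np.radians(48)),np.sin(np.radians(48)),0))
im=manip.snapshot("scene");
cv2.imwrite("pics/l1.png",cv2.resize(im[150:310,330:500],None,fx=3,fy=3)[:,:,::-1])
```

```text
tool x az 19.763868188334733
t 5.33 tcp [0.5049 0.2027 0.3079] F [ 0.3  0.1 -1.4] gap 0.773 q6 1.4
 rot [  0.1   -0.23 -28.24]  shift [-281.4  389.4  157.9]
```

View pics/l1.png

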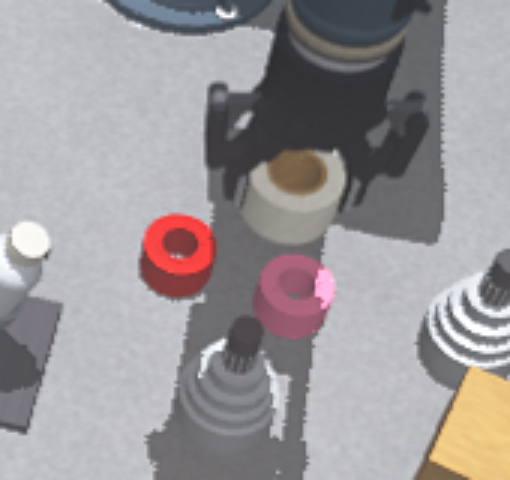

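The roll is held level above the joint, which is still standing in place. I'm rotating, then carrying it over to the tray.

Emit:
send_rows --motion '[{"gripper": 60,"travel": [0,0,0],"rotation": [0,0,-5.65]},{"gripper": 60,"travel": [0,0,0],"rotation": [0,0,-5.65]},{"gripper": 60,"travel": [0,0,0],"rotation": [0,0,-5.65]},{"gripper": 60,"travel": [0,0,0],"rotation": [0,0,-5.65]},{"gripper": 60,"travel": [0,0,0],"rotation": [0,0,-5.65]},{"gripper": 60,"travel": [-10,14,0],"rotation": [0,0,0]},{"gripper": 60,"travel": [-15,21,0],"rotation": [0,0,0]},{"gripper": 60,"travel": [-18,25,0],"rotation": [0,0,0]},{"gripper": 60,"travel": [-18,25,0],"rotation": [0,0,0]},{"gripper": 60,"travel": [-18,25,0],"rotation": [0,0,0]},{"gripper": 60,"travel": [-18,25,0],"rotation": [0,0,0]},{"gripper": 60,"travel": [-18,25,0],"rotation": [0,0,0]}]'

```text
t: 6.38
tcp_pos: [0.5456, 0.0086, 0.3038]
tool_rot: [0.914, 0.407, -0.001, -0.0]
force: [-0.2, -0.1, -2.3]
finger_gap: 0.777
```

Emit:
send_rows --motion '[{"gripper": 60,"travel": [-18,25,0],"rotation": [0,0,0]},{"gripper": 60,"travel": [-18,25,0],"rotation": [0,0,0]},{"gripper": 60,"travel": [-18,25,0],"rotation": [0,0,0]},{"gripper": 60,"travel": [-18,25,0],"rotation": [0,0,0]},{"gripper": 60,"travel": [-18,25,0],"rotation": [0,0,0]},{"gripper": 60,"travel": [-18,25,0],"rotation": [0,0,0]},{"gripper": 60,"travel": [-18,25,0],"rotation": [0,0,0]},{"gripper": 60,"travel": [-18,25,10],"rotation": [0,0,0]},{"gripper": 60,"travel": [-15,15,20],"rotation": [0,0,0]},{"gripper": 60,"travel": [-7,12,20],"rotation": [0,0,0]},{"gripper": 60,"travel": [0,0,20],"rotation": [0,0,0]},{"gripper": 60,"travel": [0,0,10],"rotation": [0,0,0]}]'

```text
t: 7.38
tcp_pos: [0.6018, -0.2654, 0.2205]
tool_rot: [0.914, 0.406, -0.002, -0.003]
force: [-0.9, 1.0, -2.7]
finger_gap: 0.774
```

Run:
```python
from h import *
goto((.606,-.267,.05))
c=manip.calibration("wrist");im=manip.snapshot("wrist");cv2.imwrite("pics/w2.png",im[:,:,::-1])
print("pred tray corners",[proj(c,(x,y,.022)).round().tolist() for x,y in((.544,-.335),(.537,-.208),(.67,-.197),(.671,-.328))])
```

```text
t 7.38 tcp [ 0.6018 -0.2654  0.2205] F [-0.9  1.  -2.7] gap 0.774 q6 0.15
 rot [-0.36  0.05 -0.  ]  shift [  1.6   4.1 170.5]
pred tray corners [[326.0, 295.0], [233.0, 209.0], [328.0, 101.0], [420.0, 208.0]]
```

View pics/w2.png

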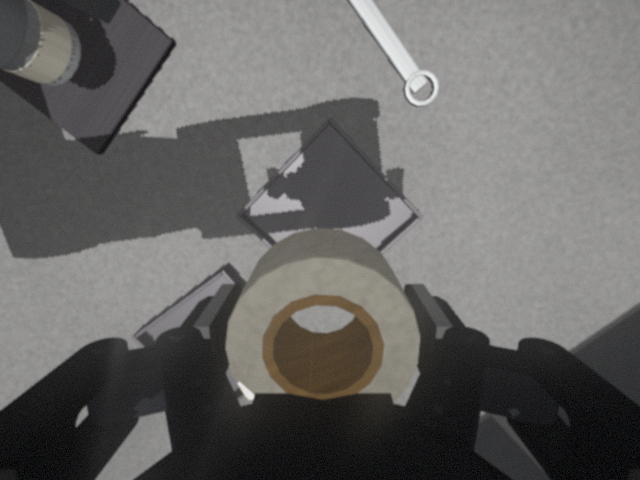

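The roll is level in the jaws. The tray's rim corners are at left (240,215), top (330,120) and right (420,214).

Run:
```python
from h import *
c=manip.calibration("wrist")
L,T,Rr=[plane(c,p,.022)[:2] for p in((240,215),(330,120),(420,214))]
print(L,T,Rr,(L+Rr)/2,np.linalg.norm(L-Rr),np.linalg.norm(L-T),np.linalg.norm(T-Rr))
goto((*((L+Rr)/2),.008))
```

```text
[ 0.53704292 -0.2153523 ] [ 0.65945256 -0.20836138] [ 0.66634811 -0.33022442] [ 0.60169551 -0.27278836] 0.17296078463268175 0.12260909983751803 0.12205797134017177
t 7.43 tcp [ 0.6011 -0.2642  0.2193] F [-0.7  0.7 -3.7] gap 0.773 q6 0.15
 rot [-0.54  0.07 -0.  ]  shift [ -6.    6.2 211.3]
```

Emit:
send_rows --motion '[{"gripper": 60,"travel": [-3,3,15],"rotation": [-0.3,0,0]},{"gripper": 60,"travel": [-2.5,2.5,20],"rotation": [0,0,0]},{"gripper": 60,"travel": [0,0,25],"rotation": [0,0,0]},{"gripper": 60,"travel": [0,0,25],"rotation": [0,0,0]},{"gripper": 60,"travel": [0,0,25],"rotation": [0,0,0]},{"gripper": 60,"travel": [0,0,20],"rotation": [0,0,0]},{"gripper": 60,"travel": [0,0,20],"rotation": [0,0,0]},{"gripper": 60,"travel": [0,0,15],"rotation": [0,0,0]},{"gripper": 60,"travel": [0,0,13],"rotation": [0,0,0]},{"gripper": 60,"travel": [0,0,10],"rotation": [0,0,0]},{"gripper": 60,"travel": [0,0,8],"rotation": [0,0,0]},{"gripper": 60,"travel": [0,0,0],"rotation": [0,0,0]}]'

```text
t: 8.43
tcp_pos: [0.6044, -0.2731, 0.0271]
tool_rot: [0.913, 0.407, 0.0, 0.001]
force: [-0.5, 0.5, -2.4]
finger_gap: 0.776
```

Emit:
send_rows --motion '[{"gripper": 60,"travel": [0,0,2],"rotation": [0,0,0]},{"gripper": 60,"travel": [0,0,2],"rotation": [0,0,0]},{"gripper": 60,"travel": [0,0,0],"rotation": [0,0,0]}]'

```text
t: 8.68
tcp_pos: [0.6053, -0.274, 0.0249]
tool_rot: [0.914, 0.407, 0.001, 0.003]
force: [-0.5, 0.2, -1.3]
finger_gap: 0.774
```

Emit:
send_rows --motion '[{"gripper": 60,"travel": [-1,0,4],"rotation": [0,0,0]},{"gripper": 60,"travel": [-1,0,4],"rotation": [0,0,0]},{"gripper": 60,"travel": [0,0,3],"rotation": [0,0,0]},{"gripper": 60,"travel": [0,0,2],"rotation": [0,0,0]},{"gripper": 60,"travel": [0,0,0],"rotation": [0,0,0]}]'

```text
t: 9.1
tcp_pos: [0.6032, -0.275, 0.0106]
tool_rot: [0.914, 0.407, 0.001, 0.002]
force: [-0.2, 0.1, -1.8]
finger_gap: 0.778
```

Emit:
send_rows --motion '[{"gripper": 60,"travel": [0,0,1],"rotation": [0,0,0]},{"gripper": 60,"travel": [0,0,1],"rotation": [0,0,0]},{"gripper": 60,"travel": [0,0,0],"rotation": [0,0,0]}]'

```text
t: 9.35
tcp_pos: [0.6036, -0.2752, 0.0092]
tool_rot: [0.914, 0.407, 0.001, 0.002]
force: [0.3, 0.7, -2.4]
finger_gap: 0.772
```

Emit:
send_rows --motion '[{"gripper": 60,"travel": [0,0,1],"rotation": [0,0,0]},{"gripper": 60,"travel": [0,0,0],"rotation": [0,0,0]}]'

```text
t: 9.52
tcp_pos: [0.6036, -0.2752, 0.0083]
tool_rot: [0.914, 0.407, 0.001, 0.002]
force: [0.5, -0.3, -1.7]
finger_gap: 0.771
```

Emit:
send_rows --motion '[{"gripper": 60,"travel": [0,0,1],"rotation": [0,0,0]},{"gripper": 60,"travel": [0,0,0],"rotation": [0,0,0]}]'

```text
t: 9.68
tcp_pos: [0.6038, -0.2753, 0.0075]
tool_rot: [0.914, 0.407, 0.001, 0.003]
force: [-0.3, 0.3, -0.6]
finger_gap: 0.772
```

Emit:
send_rows --motion '[{"gripper": 60,"travel": [0,0,0.5],"rotation": [0,0,0]},{"gripper": 60,"travel": [0,0,0],"rotation": [0,0,0]}]'

```text
t: 9.85
tcp_pos: [0.6038, -0.2754, 0.0074]
tool_rot: [0.914, 0.407, 0.001, 0.003]
force: [-0.1, 1.0, 2.5]
finger_gap: 0.777
```

Contact felt. I'm releasing it gently.

Emit:
send_rows --motion '[{"gripper": 66,"travel": [0,0,0],"rotation": [0,0,0]},{"gripper": 68,"travel": [0,0,0],"rotation": [0,0,0]},{"gripper": 71,"travel": [0,0,0],"rotation": [0,0,0]},{"gripper": 76,"travel": [0,0,0],"rotation": [0,0,0]},{"gripper": 80,"travel": [0,0,0],"rotation": [0,0,0]},{"gripper": 80,"travel": [0,0,-2],"rotation": [0,0,0]},{"gripper": 80,"travel": [0,0,-5],"rotation": [0,0,0]},{"gripper": 80,"travel": [0,0,-10],"rotation": [0,0,0]},{"gripper": 80,"travel": [0,0,-15],"rotation": [0,0,0]},{"gripper": 80,"travel": [0,0,-20],"rotation": [0,0,0]},{"gripper": 80,"travel": [0,0,-30],"rotation": [0,0,0]},{"gripper": 80,"travel": [0,0,-40],"rotation": [0,0,0]}]'

```text
t: 10.85
tcp_pos: [0.6015, -0.2738, 0.1282]
tool_rot: [0.914, 0.407, -0.0, 0.0]
force: [-0.3, -0.4, -0.8]
finger_gap: 0.936
```

Emit:
send_rows --motion '[{"gripper": 20,"travel": [0,0,-40],"rotation": [0,0,0]},{"gripper": 0,"travel": [0,0,-40],"rotation": [0,0,0]},{"gripper": 0,"travel": [0,0,-40],"rotation": [0,0,0]},{"gripper": 0,"travel": [0,0,-40],"rotation": [0,0,0]}]'

```text
t: 11.18
tcp_pos: [0.6021, -0.2739, 0.2922]
tool_rot: [0.914, 0.407, 0.001, 0.003]
force: [1.1, -0.8, -0.5]
finger_gap: 0.377
```

Run:
```python
from h import *
# cap: combine three views, least squares vs. station axis
c={'fx':360.344,'fy':360.344,'cx':322.376,'cy':236.256,'cam_to_world':[[.339,-.908,-.246,.564],[-.941,-.326,-.09,.222],[.001,.262,-.965,.403],[0,0,0,1]]}
p=tri([(C["scene"],(339.8,228.8)),(C["side"],(320.9,222.6)),(c,(589,302))]);print("cap3",p, [plane(k,q,p[2]).round(4) for k,q in((C["scene"],(339.8,228.8)),(C["side"],(320.9,222.6)),(c,(589,302)))])
yaw=np.radians(8.5);Rz=R.from_euler("z",yaw);ax=Rz.apply([0,.343,.939]);f=np.array([.5335,-.0104,0])+Rz.apply([0,-.02,.03])
for s in(.152,.167,.182):print(s,f+s*ax)
print("axis",ax)
goto(p+.05*ax,z=-ax)
im=manip.snapshot("side");im2=manip.snapshot("scene")
cv2.imwrite("pics/p1.png",np.hstack([cv2.resize(im[170:300,260:430],(400,306)),cv2.resize(im2[180:310,170:340],(400,306))])[:,:,::-1])
```

```text
cap3 [0.525565   0.02608105 0.19282696] [array([0.5238, 0.0251, 0.1928]), array([0.5254, 0.0257, 0.1928]), array([0.5271, 0.028 , 0.1928])]
0.152 [0.52875    0.02138301 0.172728  ]
0.167 [0.52798952 0.0264715  0.186813  ]
0.182 [0.52722904 0.03155999 0.200898  ]
axis [-0.05069863  0.33923244  0.939     ]
t 11.18 tcp [ 0.6021 -0.2739  0.2922] F [ 1.1 -0.8 -0.5] gap 0.377 q6 0.14
 rot [-15.3  -12.54   1.69]  shift [ 173.2 -274.9  -62.3]
```

View pics/p1.png

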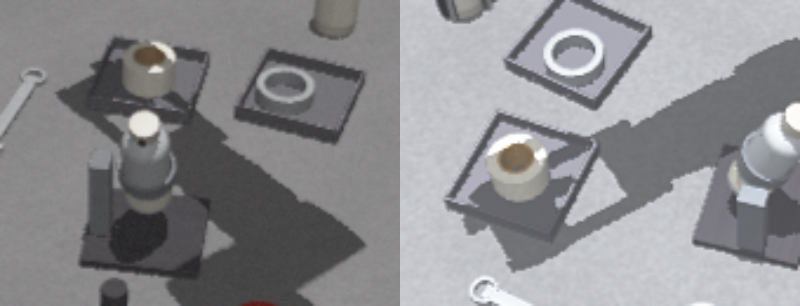

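The roll stands flat in the empty tray (side ~(149,70), scene ~(517,165) in the montage), and the bearing ring is untouched. Next I'm going to a hover 50 mm up the can axis.

Emit:
send_rows --motion '[{"gripper": 0,"travel": [0,0,0],"rotation": [-5.1,-4.18,0.56]},{"gripper": 0,"travel": [0,0,0],"rotation": [-5.1,-4.18,0.56]},{"gripper": 0,"travel": [0,0,0],"rotation": [-5.1,-4.18,0.56]},{"gripper": 0,"travel": [10,-15,-10],"rotation": [0,0,0]},{"gripper": 0,"travel": [18,-28,-10],"rotation": [0,0,0]},{"gripper": 0,"travel": [18,-29,-10],"rotation": [0,0,0]},{"gripper": 0,"travel": [18,-29,-10],"rotation": [0,0,0]},{"gripper": 0,"travel": [18,-29,-7],"rotation": [0,0,0]},{"gripper": 0,"travel": [18,-29,-5],"rotation": [0,0,0]},{"gripper": 0,"travel": [18,-29,-5],"rotation": [0,0,0]},{"gripper": 0,"travel": [18,-29,-5],"rotation": [0,0,0]},{"gripper": 0,"travel": [18,-29,0],"rotation": [0,0,0]}]'

```text
t: 12.28
tcp_pos: [0.5304, 0.0124, 0.2494]
tool_rot: [0.906, 0.387, -0.043, 0.169]
force: [0.5, 0.6, 0.1]
finger_gap: 0.002
```

Emit:
send_rows --motion '[{"gripper": 0,"travel": [12,-19,0],"rotation": [0,0,0]},{"gripper": 0,"travel": [7,-10,0],"rotation": [0,0,0]},{"gripper": 0,"travel": [0,0,0],"rotation": [0,0,0]},{"gripper": 0,"travel": [0,0,0],"rotation": [0,0,0]}]'

```text
t: 12.62
tcp_pos: [0.5236, 0.0424, 0.2369]
tool_rot: [0.905, 0.387, -0.044, 0.168]
force: [0.4, -0.0, 0.3]
finger_gap: 0.002
```

Run:
```python
from h import *
ax=np.array([-.0507,.3392,.939])
goto(np.array([.5265,.0272,.1925])+.03*ax,z=-ax)
im=manip.snapshot("side");im2=manip.snapshot("scene");im3=manip.snapshot("wrist")
cv2.imwrite("pics/c1.png",np.hstack([cv2.resize(im[150:270,270:380],(260,284)),cv2.resize(im2[160:280,290:400],(260,284)),cv2.resize(im3,(280,284))])[:,:,::-1])
```

```text
t 12.62 tcp [0.5236 0.0424 0.2369] F [ 0.4 -0.   0.3] gap 0.002 q6 1.03
 rot [-0.   -0.01  0.  ]  shift [ 1.  -0.2 17. ]
```

View pics/c1.png

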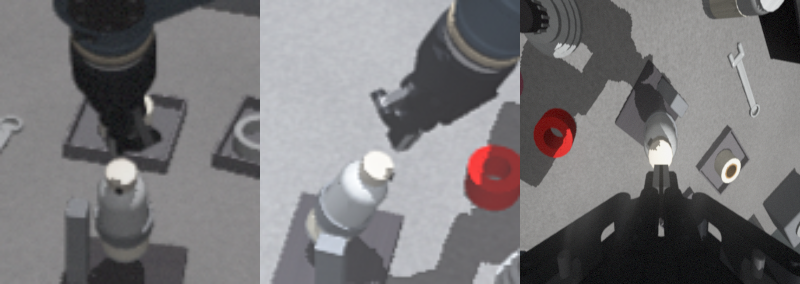

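The closed fingertips line up with the cap in all three views. I'm approaching and feeling for it.

Emit:
send_rows --motion '[{"gripper": 0,"travel": [1,0,10],"rotation": [0,0,0]},{"gripper": 0,"travel": [0,0,10],"rotation": [0,0,0]},{"gripper": 0,"travel": [0,0,7],"rotation": [0,0,0]},{"gripper": 0,"travel": [0,0,4],"rotation": [0,0,0]},{"gripper": 0,"travel": [0,0,2],"rotation": [0,0,0]},{"gripper": 0,"travel": [0,0,0],"rotation": [0,0,0]}]'

```text
t: 13.27
tcp_pos: [0.5251, 0.0316, 0.2044]
tool_rot: [0.906, 0.387, -0.045, 0.168]
force: [0.1, 0.4, 0.1]
finger_gap: 0.005
```

Emit:
send_rows --motion '[{"gripper": 0,"travel": [0,0,2],"rotation": [0,0,0]},{"gripper": 0,"travel": [0,0,2],"rotation": [0,0,0]},{"gripper": 0,"travel": [0,0,2],"rotation": [0,0,0]},{"gripper": 0,"travel": [0,0,0],"rotation": [0,0,0]}]'

```text
t: 13.6
tcp_pos: [0.5256, 0.03, 0.1994]
tool_rot: [0.906, 0.387, -0.044, 0.168]
force: [-0.1, 0.0, -0.1]
finger_gap: 0.003
```

Emit:
send_rows --motion '[{"gripper": 0,"travel": [0,0,1.5],"rotation": [0,0,0]},{"gripper": 0,"travel": [0,0,1.5],"rotation": [0,0,0]},{"gripper": 0,"travel": [0,0,0],"rotation": [0,0,0]}]'

```text
t: 13.85
tcp_pos: [0.5258, 0.0289, 0.1966]
tool_rot: [0.906, 0.387, -0.045, 0.168]
force: [0.6, 0.2, 0.5]
finger_gap: 0.001
```

Emit:
send_rows --motion '[{"gripper": 0,"travel": [0,0,1.5],"rotation": [0,0,0]},{"gripper": 0,"travel": [0,0,1.5],"rotation": [0,0,0]},{"gripper": 0,"travel": [0,0,0],"rotation": [0,0,0]}]'

```text
t: 14.1
tcp_pos: [0.5259, 0.0279, 0.1937]
tool_rot: [0.906, 0.387, -0.045, 0.168]
force: [-0.5, -0.8, -0.4]
finger_gap: 0.006
```

Emit:
send_rows --motion '[{"gripper": 0,"travel": [0,0,1.5],"rotation": [0,0,0]},{"gripper": 0,"travel": [0,0,1.5],"rotation": [0,0,0]},{"gripper": 0,"travel": [0,0,0],"rotation": [0,0,0]}]'

```text
t: 14.35
tcp_pos: [0.5264, 0.027, 0.1914]
tool_rot: [0.906, 0.387, -0.044, 0.168]
force: [-1.0, 0.9, 3.3]
finger_gap: 0.002
```

Emit:
send_rows --motion '[{"gripper": 0,"travel": [0,0,1.5],"rotation": [0,0,0]},{"gripper": 0,"travel": [0,0,1.5],"rotation": [0,0,0]},{"gripper": 0,"travel": [0,0,0],"rotation": [0,0,0]}]'

```text
t: 14.6
tcp_pos: [0.5265, 0.026, 0.1886]
tool_rot: [0.906, 0.387, -0.044, 0.168]
force: [-2.4, 2.6, 5.6]
finger_gap: 0.001
```

Emit:
send_rows --motion '[{"gripper": 0,"travel": [0,0,1.5],"rotation": [0,0,0]},{"gripper": 0,"travel": [0,0,1.5],"rotation": [0,0,0]},{"gripper": 0,"travel": [0,0,0],"rotation": [0,0,0]}]'

```text
t: 14.85
tcp_pos: [0.5266, 0.025, 0.186]
tool_rot: [0.906, 0.387, -0.044, 0.168]
force: [-2.2, 2.4, 7.5]
finger_gap: 0.0
```

Contact came at z≈0.192, and force is rising along the spring. Continuing.

Emit:
send_rows --motion '[{"gripper": 0,"travel": [0,0,1],"rotation": [0,0,0]},{"gripper": 0,"travel": [0,0,1],"rotation": [0,0,0]},{"gripper": 0,"travel": [0,0,0],"rotation": [0,0,0]}]'

```text
t: 15.1
tcp_pos: [0.5267, 0.0244, 0.1844]
tool_rot: [0.906, 0.387, -0.044, 0.168]
force: [-2.3, 3.0, 8.2]
finger_gap: 0.001
```

Emit:
send_rows --motion '[{"gripper": 0,"travel": [0,0,1],"rotation": [0,0,0]},{"gripper": 0,"travel": [0,0,0.5],"rotation": [0,0,0]},{"gripper": 0,"travel": [0,0,0],"rotation": [0,0,0]}]'

```text
t: 15.35
tcp_pos: [0.5268, 0.024, 0.1832]
tool_rot: [0.906, 0.387, -0.044, 0.168]
force: [-2.0, 4.1, 9.4]
finger_gap: -0.002
```

Emit:
send_rows --motion '[{"gripper": 0,"travel": [0,0,0.7],"rotation": [0,0,0]},{"gripper": 0,"travel": [0,0,0],"rotation": [0,0,0]}]'

```text
t: 15.52
tcp_pos: [0.5269, 0.024, 0.1831]
tool_rot: [0.906, 0.387, -0.044, 0.168]
force: [-3.2, 4.7, 12.3]
finger_gap: 0.003
```

Emit:
send_rows --motion '[{"gripper": 0,"travel": [0,0,0.7],"rotation": [0,0,0]},{"gripper": 0,"travel": [0,0,0],"rotation": [0,0,0]}]'

```text
t: 15.68
tcp_pos: [0.5269, 0.024, 0.1831]
tool_rot: [0.906, 0.387, -0.043, 0.168]
force: [-5.4, 6.4, 16.6]
finger_gap: 0.001
```

It has bottomed out: the position has stopped and force is ~18 N, above 10.5 and under 35. I'm holding briefly, then backing off along the axis.

Emit:
send_rows --motion '[{"gripper": 0,"travel": [0,0,0],"rotation": [0,0,0]},{"gripper": 0,"travel": [0,0,0],"rotation": [0,0,0]},{"gripper": 0,"travel": [0,0,0],"rotation": [0,0,0]},{"gripper": 0,"travel": [0,0,-2],"rotation": [0,0,0]},{"gripper": 0,"travel": [0,0,-3],"rotation": [0,0,0]},{"gripper": 0,"travel": [0,0,-4],"rotation": [0,0,0]},{"gripper": 0,"travel": [0,0,-6],"rotation": [0,0,0]},{"gripper": 0,"travel": [0,0,-10],"rotation": [0,0,0]},{"gripper": 0,"travel": [0,0,-20],"rotation": [0,0,0]},{"gripper": 0,"travel": [0,0,-25],"rotation": [0,0,0]},{"gripper": 0,"travel": [0,0,-25],"rotation": [0,0,0]},{"gripper": 0,"travel": [0,0,-10],"rotation": [0,0,0]}]'

```text
t: 16.68
tcp_pos: [0.5229, 0.0597, 0.2826]
tool_rot: [0.906, 0.387, -0.042, 0.169]
force: [0.1, 0.8, 0.2]
finger_gap: 0.002
```

Run:
```python
from h import *
s=manip.sense();print(s["t"],s["tcp_pos"],s["force"])
im=manip.snapshot("side");im2=manip.snapshot("scene")
cv2.imwrite("pics/f1.png",np.hstack([cv2.resize(im[170:450,160:440],(400,400)),cv2.resize(im2[170:450,160:540],(400,295)).repeat(1,0) if 0 else cv2.resize(im2[150:430,170:450],(400,400))])[:,:,::-1])
```

```text
16.6833 [0.52292351 0.05968235 0.28261609] [0.12792322 0.81098608 0.18184229]
```

View pics/f1.png

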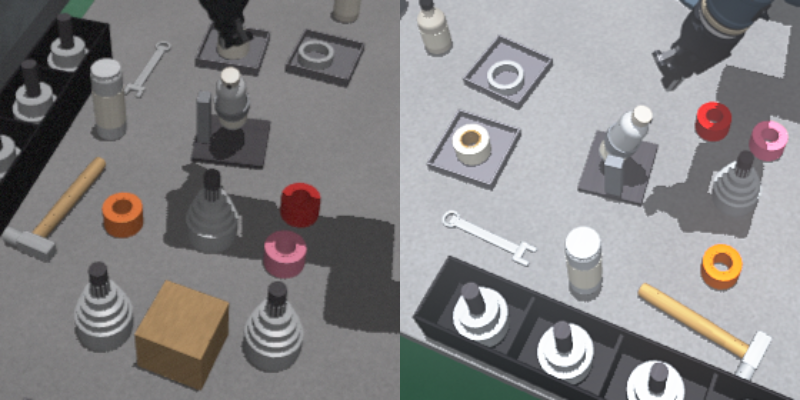

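The roll lies flat in the empty tray, the joint stands bare in place, the cap is back up, the bystanders are unmoved and the arm touches nothing. Handing in.

```bash
python3 -c "
from station import manip
print(manip.sign_off())"
```

```text
the job is handed in; nothing more can be done
None
```

The job is done and handed in at about 17 s of the 54 s allowed; sign-off gives no verdict.

- **Tape roll:** I gripped the cream roll at 30 N and lifted it straight up off the stub shaft. I lowered it into the empty tray until I felt contact (about 2.5 N), then released it.
- **Nozzle cap:** I felt for the cap along the can's axis and met it at z ≈ 0.192. I pressed until it stopped about 9–10 mm down, at roughly 18–19 N against the 35 N limit. I held it for about 0.25 s and backed off along the axis.
- **Last checks:** The final pictures show the roll flat in the tray, the joint standing bare in its place and the cap back up. The bystanders look undisturbed, and with the arm clear the tool force read about zero.

One close-gripper call was refused because fields were missing; it moved nothing and I resent it. My first automatic tray outline and first roll mask were wrong, so I replaced them with hand-read corners and centres, checked from the wrist camera. I did not measure the cap's return to full height; I only saw it up in the pictures.

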